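# Feel out the sticky spot of a sample slide

## Task

Somewhere on the rail of the sample stage the carriage drags. Take the carriage by its grip and stroke it first against the buffer at the left (far) end, then all the way against the buffer at the right (near) end, pressing both lightly and never ramming them, and leave it standing let go on the spot where you felt it drag. Then slide the index flag along its track until it is level with the middle of the carriage, without knocking over the vial and the beaker behind the stage.

Things in the scene. Friction and masses are not known exactly. Their poses are not given: they have to be found in the camera images.
- stage: fixed linear stage: aluminium base plate 112 x 310 x 8 mm with a steel rail along it and a grey end block (54 x 16 mm, top 36 mm above the bench) at each end. Origin on the bench under the middle of the rail; y along the rail to the left (far) end, z up, x away from the robot. The hidden, invisible sticky spot of the rail lies anywhere within 45 mm of the middle
- carriage (a joint): position of the carriage along the rail in m: 0 in the middle, positive to the left (far) end; it meets the left buffer at about +0.080 and the right one at about -0.080, hard stop at 0.090
- carriage_grip (a point): centre of the black upright grip on the grey carriage: grip 24 x 24 mm and 40 mm tall (38 to 78 mm above the bench), this point is 58 mm above the bench, in the carriage's middle, axes as the stage. The carriage is 56 mm across and 60 mm along the rail
- shoe: spring shoe hidden inside the carriage, at its middle, 18 mm above the bench; travels with it, cannot be seen or touched, and rubs only on the sticky spot. Drag on the carriage: about 7 to 10 N more while its middle is within about 8 mm of the spot, in both directions; elsewhere an even 1.5 to 2 N or so
- buffer_left: black rubber buffer, 14 mm thick, sticking 24 mm out of the left (far) end block along the rail, 29 mm above the bench; origin at the end block's inner face. Springy: 2 N at first touch, then about 4 N per mm pressed in
- buffer_right: the same buffer on the right (near) end block
- flag (a joint): position of the index flag along its track in m: 0 in the middle, positive to the left (far) end, travel 0.115 either way; it stands near the right end at first; drag about 1.2 N
- flag_grip (a point): middle of the upright tab of the grey index flag, on a track parallel to the rail, 62 mm nearer to the robot than the rail; tab 18 mm across the track, 12 mm along it, from 20 to 56 mm above the bench; this point is 42 mm above the bench, axes as the stage
- vial_1: small clear vial with a white cap, 29 x 29 x 78 mm, standing behind the stage; origin at the centre of its foot
- beaker: small glass beaker, 46 x 46 x 56 mm, standing behind the stage; origin at the centre of its foot

How it is judged:
On the way, in this order (a step that is already met when the one before it is completed fails the run):
1. the carriage presses the left buffer (over 3 N) (contact force between buffer_left and anything else above 3 N and value of joint carriage above 0.077 m), for 0.05 s.
2. the carriage presses the right buffer (over 3 N) (contact force between buffer_right and anything else above 3 N and value of joint carriage below -0.077 m), for 0.05 s.
3. the carriage stands let go on the sticky spot (contact force between shoe and anything else above 1 N and contact force between the fingers and anything else below 0.1 N), for 0.3 s.
At the end, for the whole second after the job is handed in: the carriage stands at rest, let go, on the sticky spot (its shoe rubs there: within about 8 mm of the spot's middle), and the index flag stands at rest within 5 mm of the carriage's middle along the rail (contact force between shoe and anything else above 1 N and y of flag_grip in the frame of carriage_grip between -0.005 and 0.005 m and velocity of joint carriage between -0.005 and 0.005 m/s and velocity of joint flag between -0.005 and 0.005 m/s); the robot touches nothing.
It fails at once if the left buffer is rammed (over 22 N) (contact force between buffer_left and anything else above 22 N).
It fails at once if the right buffer is rammed (over 22 N) (contact force between buffer_right and anything else above 22 N).
It fails at once if the vial is knocked over (angle between vial_1's own z axis and vertical above 0.6 rad).
It fails at once if the beaker is knocked over (angle between beaker's own z axis and vertical above 0.6 rad).
It also fails if it takes over 62 s, if anything falls off the work surface, if the arm or the gripper's body presses on something with over 40 N, if the wrist force passes 120 N, or if a joint passes its speed limit or range.

## Robot

A 6-joint arm with a two-finger parallel gripper is mounted at the origin on a cart in front of the work surface, level with it; the furniture and walls round the work are solid. World frame = base frame: x ahead of the robot, y to its left, z up, the work surface at z = 0. Lengths are in m, angles in rad, forces in N, time in s.
With the tool pointing down it reaches from about 0.35 to 0.725 m from the base axis. Payload 6 kg.
Tool frame: the origin (TCP) lies midway between the tips of the shut fingers; the grasp point (between the pads) lies 19 mm behind it (manip.hold_point_z is the distance from the TCP to the grasp point, in m); z points along the fingers, x is the direction in which the jaws open and shut, and the axes are right-handed (so a half turn about z gives the same grasp; the last joint's range is limited). The gripper opens to 85 mm and grips with 20 to 120 N. Pads are 22 mm wide; open, the fingers measure 114 mm over their backs; the gripper's body (76 mm by 85 mm) begins 54 mm behind the grasp point. The pads swing forward as they close: fully open they stand 13 mm farther back than shut.
Start: joints at [-0.801, 0.04, 0.085, 0, -1.615, -0.334], TCP at [0.253, -0.544, 0.231] pointing down, gripper open.
Joint ranges: [-2.56, 2.56], [-1.29, 2.01], [-1.08, 1.49], [-3.29, 1.98], [-2.81, -0.18], [-2.99, 2.99]. Speed limits (rad/s): [2.57, 2.57, 3.01, 3.14, 3.14, 3.14].

## Interface

Orientations are given as a unit quaternion [x, y, z, w].
In Python, from workcell import manip, imaging gives the robot as it stands.
- The arm moves only by the tool jog_arm, never from a script. Its argument "deltas" is a list of rows, each an object with "xyz": the shift along the tool's x, y, z in units of 250 mm (1.0 is 250 mm), a list of three; "turn": the turn, a rotation vector about the tool's x, y, z in units of pi rad (1.0 is pi rad), a list of three. A call has 1 to 8 rows; each row is the pose to reach, as a shift and turn from the pose commanded when the call began, along the tool's axes at that moment, turning the shorter way round; what a row does not reach only later rows make up. A row lasts 1/8 s, in which the tool goes at most 62.5 mm and 10.7 degrees, less where a joint would pass 70% of its speed; a pose out of reach is approached as far as the arm can. A call with a number of a shift or a turn outside -1 to 1 is refused whole. A call with a gripper value outside its range is refused whole. "hand" is the gripper command: -1 is fully open, 1 is shut, values between are in proportion, set as the call begins (left out, the last holds). The fingers move at their own pace and stop on an object; "newtons" is the grip in N (left out, the last holds). Time passes only in rows, so rows that repeat a pose let the fingers close. It gives the time, the measured TCP pose, the force and the opening at its end, in the units of the state.
- manip.get_obs(): the state, without advancing time (a new reading comes with each control period).
- imaging.read_camera(name): name is "scene" or "top"; returns a dict with "frame" (384x512x3 uint8, red, green, blue), "camera_matrix" (3x3 intrinsics, pixels), "world_to_cam" (4x4, takes a point from world to camera coordinates). Camera axes: x right, y up, looking along -z (the intrinsics and any distortion apply to the point x, -y, -z); pixel columns grow to the right and rows downward; lengths in m; the calibration is good to about 2 mm. A picture is of the moment at which its call begins. There is no depth.
- manip.finish_job(): hands the job in, once; it reports no verdict.
The state is a dict: "time_s": time; "qpos": joint angles; "qd": joint speeds; "joint_torque": joint torques, N m; "ee_pos": TCP position; "ee_rot": TCP orientation; "wrist_force": force on the tool from outside, world axes, zero at the start; "moment": the same for the moment, N m; "opening": finger opening in m.
Only numpy, scipy, OpenCV 4.12 (cv2) and the standard library are available. Lean on these libraries where they do the work, as an engineer would, in place of code of your own. Each camera call takes 0.05 s, during which the arm holds its last target.

## Working session

There is one attempt and no reset: what is moved stays moved. The work goes in short steps, Python scripts to look and compute and a tool call to move; the robot and the scene stay as the last step left them, time stands still between calls to the robot, and variables do not carry over. Pictures are saved under pics/ and viewed, and the job is handed in when it is done.

Besides the shell and the picture viewer there is one more tool, called after "Emit:" by a JSON object that holds its "api" and its "payload", one argument or row to a line. jog_arm: Moves the arm, as the interface text tells. Its arguments: {"type":"object","properties":{"deltas":{"type":"array","items":{"type":"object","properties":{"xyz":{"type":"array","items":{"type":"number","minimum":-1,"maximum":1}},"turn":{"type":"array","items":{"type":"number","minimum":-1,"maximum":1}}}}},"hand":{"type":"number"},"newtons":{"type":"number"}},"required":["deltas"]}

```bash
ls; mkdir -p pics; python3 - <<'E'
from workcell import manip, imaging
import cv2
o=manip.get_obs(); print(o); print(manip.hold_point_z)
for n in("scene","top"):
    r=imaging.read_camera(n); cv2.imwrite(f"pics/{n}0.png",r["frame"][:,:,::-1]); print(r["camera_matrix"],r["world_to_cam"], r.keys())
E
```

```text
pics
{'time_s': 0.0, 'qpos': array([-8.01325494e-01,  4.08573529e-02,  8.37657205e-02, -4.76051845e-04,
       -1.61551864e+00, -3.33718858e-01]), 'qd': array([-2.27288455e-04,  9.61435694e-05,  3.75964808e-04, -7.20802166e-04,
        8.67698810e-04, -1.05479130e-03]), 'joint_torque': array([-2.22412996e-04, -3.68195701e+01,  3.47409296e+01,  6.93201631e+00,
       -5.23723313e-03, -1.16724823e-05]), 'ee_pos': array([ 0.25319279, -0.54357922,  0.23022583]), 'ee_rot': array([ 5.37535284e-01,  8.43240736e-01,  4.41454621e-04, -8.27205518e-04]), 'wrist_force': array([ 0.22068675, -0.51530473, -0.01645012]), 'moment': array([ 0.02324111, -0.03483096,  0.02475122]), 'opening': 0.08529877386252363}
0.0187
[[409.96732837   0.         253.9685454 ]
 [  0.         409.96732837 198.65360101]
 [  0.           0.           1.        ]] [[-0.88630215 -0.46257137 -0.02227624  0.39157797]
 [ 0.21510499 -0.45379271  0.86475547 -0.22746174]
 [-0.41011992  0.76164289  0.50169887 -0.57222323]
 [ 0.          0.          0.          1.        ]] dict_keys(['frame', 'camera_matrix', 'world_to_cam'])
[[412.46720922   0.         253.43044853]
 [  0.         412.46720922 191.41950644]
 [  0.           0.           1.        ]] [[-0.00932842 -0.99988868 -0.01164487 -0.11437931]
 [ 0.99326851 -0.01061002  0.11534772 -0.53068297]
 [-0.11545844 -0.01049047  0.99325692 -0.87688284]
 [ 0.          0.          0.          1.        ]] dict_keys(['frame', 'camera_matrix', 'world_to_cam'])
```

View pics/scene0.png

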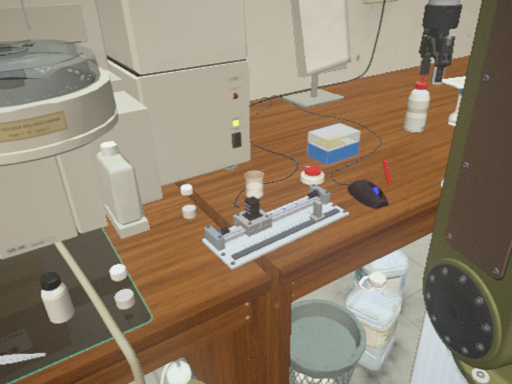

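View pics/top0.png

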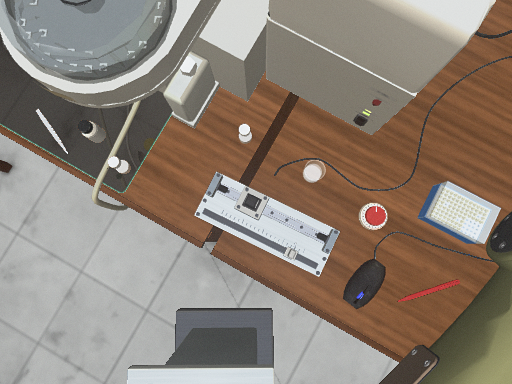

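```bash
python3 - <<'E'
import cv2
a=cv2.imread("pics/top0.png")[160:285,180:350]; cv2.imwrite("pics/topz.png",cv2.resize(a,None,fx=4.6,fy=4.6,interpolation=cv2.INTER_CUBIC))
a=cv2.imread("pics/scene0.png")[160:270,190:360]; cv2.imwrite("pics/scz.png",cv2.resize(a,None,fx=4.6,fy=4.6,interpolation=cv2.INTER_CUBIC))
E
```

```text
(no output)
```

View pics/topz.png

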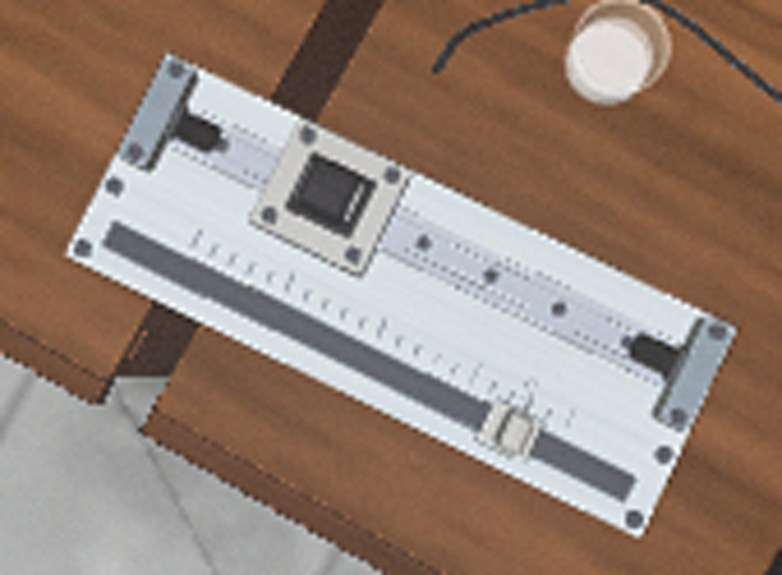

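View pics/scz.png

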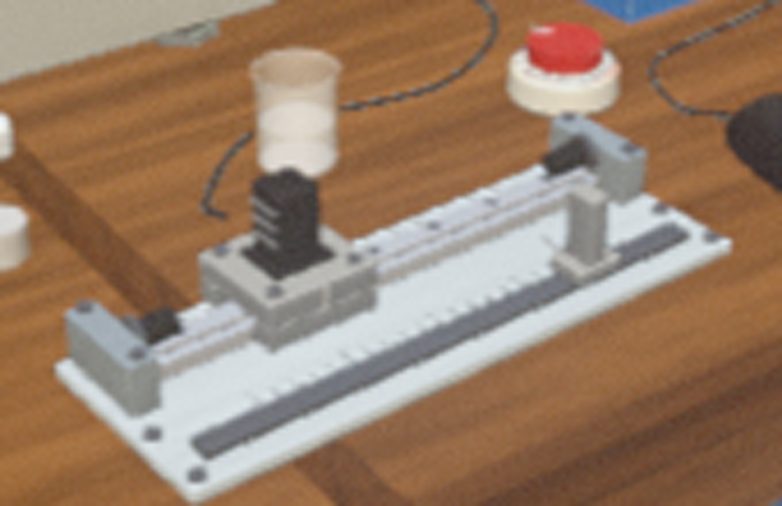

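```bash
cat > h.py <<'E'
import numpy as np, cv2
from workcell import manip, imaging
def ray(cam,uv,z):
    K=cam["camera_matrix"];T=cam["world_to_cam"];R=T[:3,:3];t=T[:3,3]
    d=np.array([(uv[0]-K[0,2])/K[0,0],-(uv[1]-K[1,2])/K[1,1],-1.]);d=R.T@d;c=-R.T@t
    return c+d*(z-c[2])/d[2]
def proj(cam,p):
    K=cam["camera_matrix"];T=cam["world_to_cam"];q=T[:3,:3]@p+T[:3,3]
    return np.array([K[0,0]*q[0]/-q[2]+K[0,2],K[1,1]*-q[1]/-q[2]+K[1,2]])
E
python3 - <<'E'
from h import *
np.set_printoptions(precision=4,suppress=True)
r=imaging.read_camera("top"); 
f=r["frame"].astype(int)
def Z(u,v,z): return ray(r,(u/4.6+180-.4,v/4.6+160-.4),z)
P=[Z(*p,.008) for p in((170,55),(735,327),(640,537),(67,253))]
for p in P: print("plate",p)
print([np.linalg.norm(P[i]-P[(i+1)%4]) for i in range(4)])
# plate mask refine
hsv=cv2.cvtColor(r["frame"],cv2.COLOR_RGB2HSV)
m=((hsv[:,:,1]<60)&(hsv[:,:,2]>110)).astype(np.uint8); m[:, :190]=0;m[:,345:]=0;m[:165]=0;m[280:]=0
m=cv2.morphologyEx(m,cv2.MORPH_CLOSE,np.ones((5,5)))
n,l,s,c=cv2.connectedComponentsWithStats(m);k=1+np.argmax(s[1:,4]);print(s[k])
cs,_=cv2.findContours((l==k).astype(np.uint8),cv2.RETR_EXTERNAL,cv2.CHAIN_APPROX_NONE)
W=np.array([ray(r,p[0],.008)[:2] for p in cs[0]],np.float32)
print(cv2.minAreaRect(W))
for nm,z,L in(("blkL",.036,((172,62),(197,76),(152,170),(122,155))),("blkR",.036,((705,320),(733,333),(682,432),(655,417))),
  ("carr",.038,((305,115),(410,175),(360,273),(250,213))),("griptop",.078,((315,152),(377,178),(350,235),(288,205))),
  ("flagtop",.056,((500,415),(525,425),(510,455),(483,440)))):
    p=[Z(*q,z) for q in L];print(nm,np.mean(p,0),[np.round(np.linalg.norm(p[i]-p[(i+1)%4]),3) for i in range(4)])
c=[np.mean([Z(*q,z) for q in L],0) for z,L in((.078,((315,152),(377,178),(350,235),(288,205))),)]
E
```

```text
plate [ 0.5783 -0.0363  0.008 ]
plate [ 0.4422 -0.3097  0.008 ]
plate [ 0.3428 -0.2611  0.008 ]
plate [0.4812 0.0139 0.008 ]
[np.float64(0.30542947445811736), np.float64(0.1105973420717222), np.float64(0.3078443972937413), np.float64(0.10931165387669654)]
[ 194  172  146  105 6709]
((0.461190402507782, -0.14767400920391083), (0.30948927998542786, 0.1120215654373169), 63.447418212890625)
blkL [ 0.5445 -0.0347  0.036 ] [np.float64(0.014), np.float64(0.05), np.float64(0.016), np.float64(0.05)]
blkR [ 0.4193 -0.2842  0.036 ] [np.float64(0.014), np.float64(0.052), np.float64(0.014), np.float64(0.051)]
carr [ 0.5061 -0.1156  0.038 ] [np.float64(0.057), np.float64(0.052), np.float64(0.059), np.float64(0.053)]
griptop [ 0.503  -0.1168  0.078 ] [np.float64(0.03), np.float64(0.029), np.float64(0.031), np.float64(0.027)]
flagtop [ 0.3939 -0.1939  0.056 ] [np.float64(0.012), np.float64(0.015), np.float64(0.014), np.float64(0.014)]
```

```bash
cat >> h.py <<'E'
from scipy.spatial.transform import Rotation as Rn
A=np.deg2rad(63.45); ey=np.array([np.cos(A),np.sin(A),0]); ex=np.array([np.sin(A),-np.cos(A),0]); O=np.array([.4827,-.1584,0])
Rt=Rn.from_matrix(np.c_[ey,-ex*-1 if False else np.cross([0,0,-1],ey),[0,0,-1]])
def st(p): d=np.asarray(p)-O; return np.array([d@ex,d@ey,d[2]])
def w(s): return O+s[0]*ex+s[1]*ey+np.array([0,0,s[2]])
def go(s):
    o=manip.get_obs(); R=Rn.from_quat(o["ee_rot"])
    print("t",o["time_s"],"tcp stage",st(o["ee_pos"]),"F stage",o["wrist_force"]@ex,o["wrist_force"]@ey,o["wrist_force"][2],"open",o["opening"],"q",o["qpos"])
    print("xyz",R.inv().apply(w(s)-o["ee_pos"])/.25,"turn",(R.inv()*Rt).as_rotvec()/np.pi)
E
python3 - <<'E'
from h import *
np.set_printoptions(precision=4,suppress=True)
r=imaging.read_camera("scene")
print(proj(r,w([0,.047,.078])),proj(r,w([-.062,-.071,.056])),"zoom",(proj(r,w([0,.047,.078]))-[190-.4,160-.4])*4.6,(proj(r,w([-.062,-.071,.056]))-[189.6,159.6])*4.6)
go([0,.047,.16])
E
```

```text
[252.5956 198.0889] [316.179  201.4536] zoom [289.7797 177.0488] [582.2633 192.5265]
t 0.2 tcp stage [-0.033  -0.4473  0.2307] F stage -0.4358312730701287 -1.2991748161691146 0.745874535941681 open 0.0855490150534247 q [-0.8013  0.0406  0.0842 -0.0002 -1.6155 -0.3337]
xyz [1.1264 1.63   0.2836] turn [-0.0002 -0.0003  0.2862]
```

Emit:
{"api": "jog_arm", "payload": {
  "deltas": [
    {"xyz": [0.13,0.19,0.03],"turn": [0,0,0.057]},
    {"xyz": [0.26,0.38,0.06],"turn": [0,0,0.114]},
    {"xyz": [0.39,0.57,0.09],"turn": [0,0,0.171]},
    {"xyz": [0.52,0.76,0.12],"turn": [0,0,0.228]},
    {"xyz": [0.65,0.95,0.15],"turn": [0,0,0.286]},
    {"xyz": [0.65,0.95,0.15],"turn": [0,0,0.286]}
  ]
}}

```text
time_s: 0.95
ee_pos: [0.401, -0.2939, 0.1932]
ee_rot: [0.85, 0.526, 0.0, -0.0]
wrist_force: [0.1, 0.8, 0.1]
opening: 0.0853
```

```bash
python3 -c "
from h import *
np.set_printoptions(precision=4,suppress=True)
go([0,.047,.12])"
```

```text
t 0.95 tcp stage [-0.0125 -0.1577  0.1932] F stage -0.2196482522411123 0.7662324596039444 0.11321567855213069 open 0.08530690834741371 q [-0.2266 -0.2386 -0.2428 -0.0007 -1.5669 -1.8068]
xyz [0.8185 0.051  0.2932] turn [-0.0002 -0.0002  0.0003]
```

Emit:
{"api": "jog_arm", "payload": {
  "deltas": [
    {"xyz": [0.2,0.013,0.07]},
    {"xyz": [0.4,0.025,0.14]},
    {"xyz": [0.6,0.038,0.21]},
    {"xyz": [0.818,0.051,0.29]},
    {"xyz": [0.818,0.051,0.29]},
    {"xyz": [0.818,0.051,0.29]}
  ]
}}

```text
$.deltas[0]: bad value
```

```bash
python3 -c "
from h import *
np.set_printoptions(precision=4,suppress=True)
go([0,.047,.043])
for n in ('scene','top'):
    r=imaging.read_camera(n); f=r['frame'][:,:,::-1]
    f=f[110:270,160:370] ; cv2.imwrite(f'pics/{n}1.png',cv2.resize(f,None,fx=3.6,fy=3.6,interpolation=cv2.INTER_CUBIC))
"
```

```text
t 0.95 tcp stage [-0.0125 -0.1577  0.1932] F stage -0.2196482522411123 0.7662324596039444 0.11321567855213069 open 0.08530690834741371 q [-0.2266 -0.2386 -0.2428 -0.0007 -1.5669 -1.8068]
xyz [0.8183 0.0512 0.6012] turn [-0.0002 -0.0002  0.0003]
```

View pics/scene1.png

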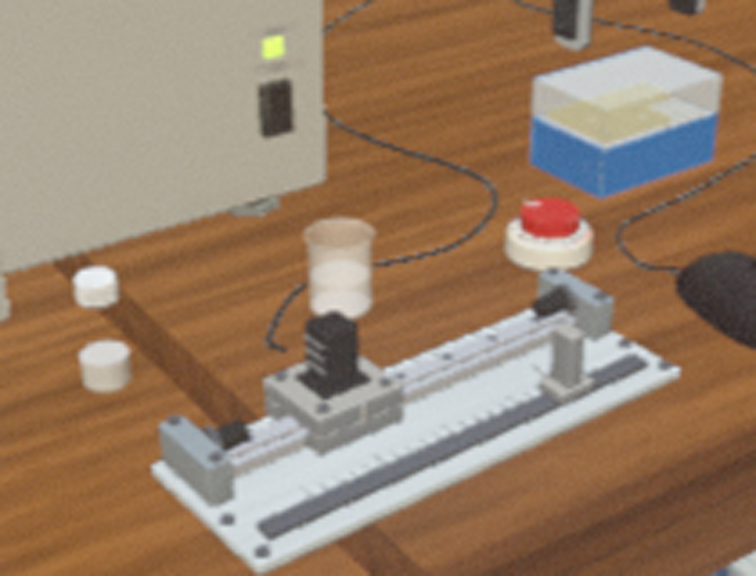

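View pics/top1.png

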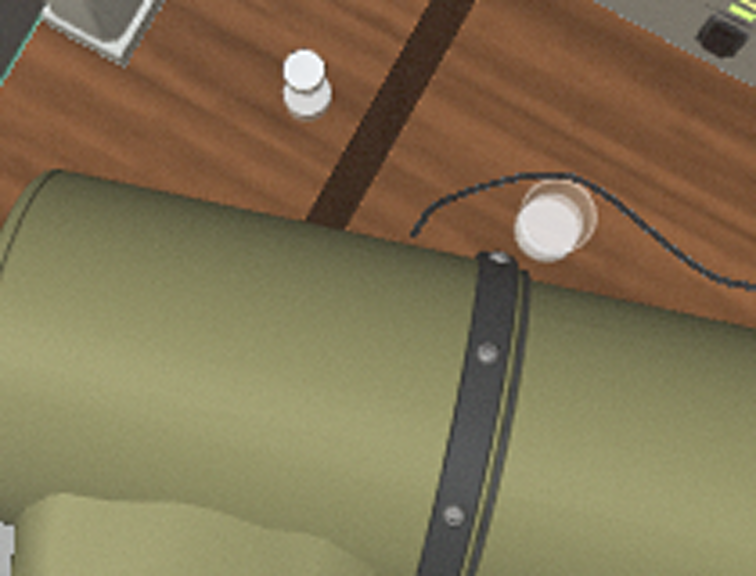

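The rows need "turn" too. The pictures show the stage untouched; the top view is now blocked by the arm, so I'll use the scene view.

Emit:
{"api": "jog_arm", "payload": {
  "deltas": [
    {"xyz": [0.2,0.013,0.07],"turn": [0,0,0]},
    {"xyz": [0.4,0.025,0.14],"turn": [0,0,0]},
    {"xyz": [0.6,0.038,0.21],"turn": [0,0,0]},
    {"xyz": [0.818,0.051,0.29],"turn": [0,0,0]},
    {"xyz": [0.818,0.051,0.29],"turn": [0,0,0]},
    {"xyz": [0.818,0.051,0.29],"turn": [0,0,0]}
  ]
}}

```text
time_s: 1.8
ee_pos: [0.5026, -0.1196, 0.1215]
ee_rot: [0.85, 0.526, -0.0, 0.0]
wrist_force: [0.3, -0.9, 0.1]
opening: 0.0855
```

```bash
python3 -c "
from h import *
np.set_printoptions(precision=4,suppress=True)
go([0,.047,.043])
for n in ('scene',):
    r=imaging.read_camera(n); f=r['frame'][:,:,::-1]
    f=f[110:270,160:370] ; cv2.imwrite(f'pics/{n}2.png',cv2.resize(f,None,fx=3.6,fy=3.6,interpolation=cv2.INTER_CUBIC))
"
```

```text
t 1.8 tcp stage [0.0005 0.0436 0.1215] F stage 0.6919993651566618 -0.7098856473496861 0.10580832523624675 open 0.08548520238361612 q [ 0.1567 -0.1701 -0.3154  0.0004 -1.4258 -2.1897]
xyz [ 0.0138 -0.002   0.3138] turn [-0.      0.0002  0.0004]
```

View pics/scene2.png

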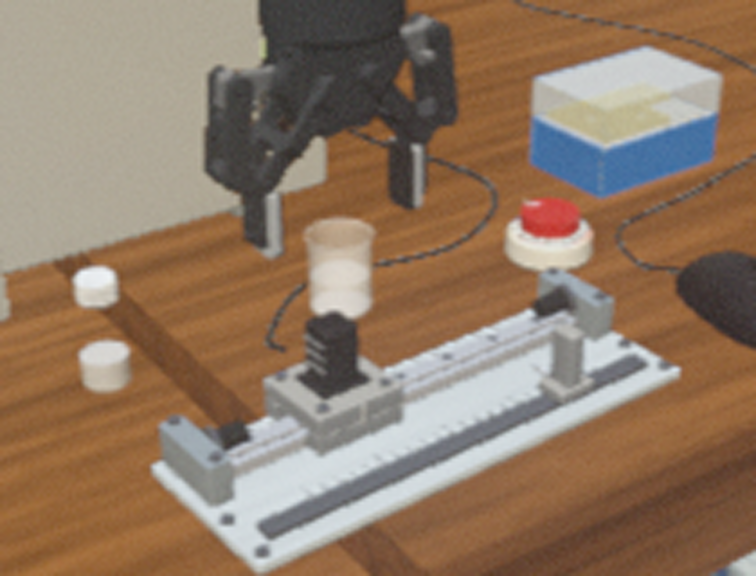

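The picture shows the open fingers straddling the grip, which sits at (335, 340) in the crop, in line with the rail. I'll lower now.

Emit:
{"api": "jog_arm", "payload": {
  "deltas": [
    {"xyz": [0.01,0,0.1],"turn": [0,0,0]},
    {"xyz": [0.01,0,0.2],"turn": [0,0,0]},
    {"xyz": [0.01,0,0.28],"turn": [0,0,0]},
    {"xyz": [0.01,0,0.31],"turn": [0,0,0]},
    {"xyz": [0.01,0,0.31],"turn": [0,0,0]}
  ]
}}

```text
time_s: 2.48
ee_pos: [0.5037, -0.1175, 0.0442]
ee_rot: [0.851, 0.526, 0.0, 0.0]
wrist_force: [-0.6, -0.0, 0.4]
opening: 0.0857
```

Emit:
{"api": "jog_arm", "payload": {
  "deltas": [
    {"xyz": [0,0,0],"turn": [0,0,0]},
    {"xyz": [0,0,0],"turn": [0,0,0]},
    {"xyz": [0,0,0],"turn": [0,0,0]},
    {"xyz": [0,0,0],"turn": [0,0,0]},
    {"xyz": [0,0,0],"turn": [0,0,0]},
    {"xyz": [0,0,0],"turn": [0,0,0]}
  ],
  "hand": 1,
  "newtons": 50
}}

```text
time_s: 3.22
ee_pos: [0.5041, -0.1166, 0.0443]
ee_rot: [0.85, 0.526, 0.0, 0.0]
wrist_force: [0.2, 1.7, 3.6]
opening: 0.0236
```

```bash
python3 -c "
from h import *
np.set_printoptions(precision=4,suppress=True)
go([0,.080,.043])
for n in ('scene',):
    r=imaging.read_camera(n); f=r['frame'][:,:,::-1]
    f=f[110:270,160:370] ; cv2.imwrite(f'pics/{n}3.png',cv2.resize(f,None,fx=3.6,fy=3.6,interpolation=cv2.INTER_CUBIC))
"
```

```text
t 3.225 tcp stage [0.0005 0.0469 0.0443] F stage -0.5757374921808031 1.6469777671422816 3.597964590786047 open 0.02360097174179975 q [ 0.1622 -0.1238 -0.4175 -0.     -1.2763 -2.1955]
xyz [ 0.1323 -0.0018  0.0052] turn [ 0.0002 -0.0001  0.0003]
```

View pics/scene3.png

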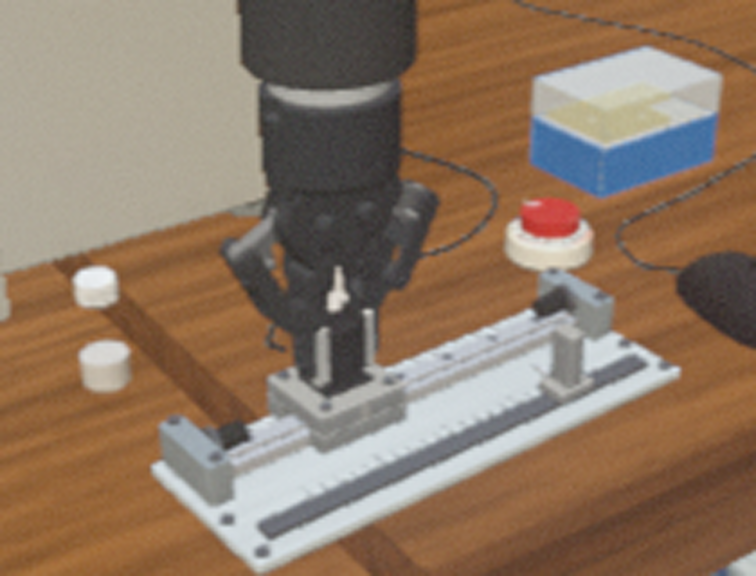

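The fingers hold the grip (opening 23.6 mm, grip 24 mm). Now I'll move gently toward the left buffer.

Emit:
{"api": "jog_arm", "payload": {
  "deltas": [
    {"xyz": [0.02,0,0],"turn": [0,0,0]},
    {"xyz": [0.04,0,0],"turn": [0,0,0]},
    {"xyz": [0.06,0,0],"turn": [0,0,0]},
    {"xyz": [0.08,0,0],"turn": [0,0,0]},
    {"xyz": [0.1,0,0],"turn": [0,0,0]},
    {"xyz": [0.11,0,0],"turn": [0,0,0]},
    {"xyz": [0.116,0,0],"turn": [0,0,0]}
  ]
}}

```text
time_s: 4.15
ee_pos: [0.5169, -0.091, 0.0443]
ee_rot: [0.85, 0.526, -0.0, 0.0]
wrist_force: [-1.8, 0.1, 5.8]
opening: 0.0235
```

Emit:
{"api": "jog_arm", "payload": {
  "deltas": [
    {"xyz": [0.004,0,0],"turn": [0,0,0]},
    {"xyz": [0.008,0,0],"turn": [0,0,0]}
  ]
}}

```text
time_s: 4.4
ee_pos: [0.5177, -0.0893, 0.0443]
ee_rot: [0.85, 0.526, -0.0, 0.0]
wrist_force: [-2.8, -1.0, 5.1]
opening: 0.0234
```

```bash
python3 -c "
from h import *
np.set_printoptions(precision=4,suppress=True)
go([0,.080,.043])
"
```

```text
t 4.4 tcp stage [0.0005 0.0775 0.0443] F stage -2.0505395674428586 -2.167623374366551 5.120132104204777 open 0.023387116786372158 q [ 0.213  -0.1009 -0.3969  0.0009 -1.2749 -2.2469]
xyz [ 0.0102 -0.0019  0.0052] turn [0.0001 0.0002 0.0002]
```

Emit:
{"api": "jog_arm", "payload": {
  "deltas": [
    {"xyz": [0.004,0,0],"turn": [0,0,0]},
    {"xyz": [0.008,0,0],"turn": [0,0,0]}
  ]
}}

```text
time_s: 4.65
ee_pos: [0.5187, -0.0876, 0.0443]
ee_rot: [0.85, 0.526, -0.0, 0.0]
wrist_force: [-2.7, -0.7, 5.2]
opening: 0.0235
```

Emit:
{"api": "jog_arm", "payload": {
  "deltas": [
    {"xyz": [0.004,0,0],"turn": [0,0,0]},
    {"xyz": [0.004,0,0],"turn": [0,0,0]}
  ]
}}

```text
time_s: 4.9
ee_pos: [0.519, -0.0869, 0.0443]
ee_rot: [0.85, 0.526, -0.0, 0.0]
wrist_force: [-1.5, -1.7, 5.6]
opening: 0.0228
```

```bash
python3 -c "
from h import *
np.set_printoptions(precision=4,suppress=True)
go([0,.080,.043])
"
```

```text
t 4.9 tcp stage [0.0005 0.0802 0.0443] F stage -0.5867517746633205 -2.1469383687085895 5.61497058497901 open 0.02281553704311131 q [ 0.2176 -0.0985 -0.3947  0.0012 -1.275  -2.2516]
xyz [-0.0007 -0.002   0.0053] turn [0.0001 0.0004 0.0002]
```

Emit:
{"api": "jog_arm", "payload": {
  "deltas": [
    {"xyz": [0.004,0,0],"turn": [0,0,0]},
    {"xyz": [0.004,0,0],"turn": [0,0,0]}
  ]
}}

```text
time_s: 5.15
ee_pos: [0.5192, -0.0864, 0.0443]
ee_rot: [0.85, 0.526, -0.001, 0.001]
wrist_force: [-3.7, -3.5, 6.0]
opening: 0.0234
```

Emit:
{"api": "jog_arm", "payload": {
  "deltas": [
    {"xyz": [0.004,0,0],"turn": [0,0,0]},
    {"xyz": [0.004,0,0],"turn": [0,0,0]}
  ]
}}

```text
time_s: 5.4
ee_pos: [0.5194, -0.0859, 0.0443]
ee_rot: [0.851, 0.526, -0.001, 0.001]
wrist_force: [-3.3, -4.4, 6.2]
opening: 0.023
```

```bash
python3 -c "
from h import *
np.set_printoptions(precision=4,suppress=True)
go([0,.080,.043])
"
```

```text
t 5.4 tcp stage [0.0005 0.0812 0.0443] F stage -0.9338310416183312 -5.414665670606902 6.230595873945674 open 0.022999401493755227 q [ 0.22   -0.0969 -0.3937  0.0022 -1.2757 -2.2547]
xyz [-0.0049 -0.0019  0.0052] turn [0.     0.0009 0.0001]
```

Emit:
{"api": "jog_arm", "payload": {
  "deltas": [
    {"xyz": [0.004,0,0],"turn": [0,0,0]},
    {"xyz": [0.004,0,0],"turn": [0,0,0]}
  ]
}}

```text
time_s: 5.65
ee_pos: [0.5196, -0.0855, 0.0443]
ee_rot: [0.851, 0.526, -0.002, 0.001]
wrist_force: [-4.4, -6.9, 4.7]
opening: 0.0234
```

Emit:
{"api": "jog_arm", "payload": {
  "deltas": [
    {"xyz": [0.006,0,0],"turn": [0,0,0]},
    {"xyz": [0.006,0,0],"turn": [0,0,0]}
  ]
}}

```text
time_s: 5.9
ee_pos: [0.5201, -0.0846, 0.0443]
ee_rot: [0.851, 0.526, -0.002, 0.001]
wrist_force: [-6.9, -9.2, 6.8]
opening: 0.0235
```

```bash
python3 -c "
from h import *
np.set_printoptions(precision=4,suppress=True)
go([0,.080,.043])
"
```

```text
t 5.9 tcp stage [0.0005 0.0827 0.0443] F stage -2.050212589521759 -11.261424665873507 6.8137291684338015 open 0.02347623901265459 q [ 0.2232 -0.0949 -0.3922  0.0035 -1.2766 -2.2586]
xyz [-0.0107 -0.0018  0.0053] turn [-0.0001  0.0014 -0.0001]
```

Left buffer pressed at about 9 N net. Next is the sweep to the right, logging force.

Emit:
{"api": "jog_arm", "payload": {
  "deltas": [
    {"xyz": [-0.02,0,0],"turn": [0,0,0]},
    {"xyz": [-0.04,0,0],"turn": [0,0,0]},
    {"xyz": [-0.06,0,0],"turn": [0,0,0]},
    {"xyz": [-0.08,0,0],"turn": [0,0,0]},
    {"xyz": [-0.1,0,0],"turn": [0,0,0]}
  ]
}}

```text
time_s: 6.52
ee_pos: [0.5102, -0.1044, 0.0443]
ee_rot: [0.85, 0.526, 0.0, 0.0]
wrist_force: [-1.1, 2.1, 5.7]
opening: 0.0235
```

Emit:
{"api": "jog_arm", "payload": {
  "deltas": [
    {"xyz": [-0.01,0,0],"turn": [0,0,0]},
    {"xyz": [-0.02,0,0],"turn": [0,0,0]}
  ]
}}

```text
time_s: 6.78
ee_pos: [0.508, -0.1089, 0.0443]
ee_rot: [0.85, 0.526, 0.0, 0.0]
wrist_force: [-0.9, 2.1, 6.6]
opening: 0.0235
```

Emit:
{"api": "jog_arm", "payload": {
  "deltas": [
    {"xyz": [-0.01,0,0],"turn": [0,0,0]},
    {"xyz": [-0.02,0,0],"turn": [0,0,0]}
  ]
}}

```text
time_s: 7.02
ee_pos: [0.5058, -0.1133, 0.0443]
ee_rot: [0.85, 0.526, 0.0, 0.0]
wrist_force: [-1.1, 2.6, 6.0]
opening: 0.0231
```

Emit:
{"api": "jog_arm", "payload": {
  "deltas": [
    {"xyz": [-0.01,0,0],"turn": [0,0,0]},
    {"xyz": [-0.02,0,0],"turn": [0,0,0]}
  ]
}}

```text
time_s: 7.28
ee_pos: [0.5035, -0.1178, 0.0443]
ee_rot: [0.85, 0.526, 0.0, 0.0]
wrist_force: [-1.3, 1.7, 5.2]
opening: 0.0236
```

Emit:
{"api": "jog_arm", "payload": {
  "deltas": [
    {"xyz": [-0.01,0,0],"turn": [0,0,0]},
    {"xyz": [-0.02,0,0],"turn": [0,0,0]}
  ]
}}

```text
time_s: 7.52
ee_pos: [0.5013, -0.1223, 0.0443]
ee_rot: [0.85, 0.526, 0.0, 0.0]
wrist_force: [-0.9, 2.6, 5.9]
opening: 0.0236
```

Emit:
{"api": "jog_arm", "payload": {
  "deltas": [
    {"xyz": [-0.01,0,0],"turn": [0,0,0]},
    {"xyz": [-0.02,0,0],"turn": [0,0,0]}
  ]
}}

```text
time_s: 7.78
ee_pos: [0.4991, -0.1268, 0.0443]
ee_rot: [0.85, 0.526, 0.0, 0.0]
wrist_force: [-1.3, 2.5, 5.0]
opening: 0.0233
```

Emit:
{"api": "jog_arm", "payload": {
  "deltas": [
    {"xyz": [-0.01,0,0],"turn": [0,0,0]},
    {"xyz": [-0.02,0,0],"turn": [0,0,0]}
  ]
}}

```text
time_s: 8.02
ee_pos: [0.4968, -0.1313, 0.0443]
ee_rot: [0.85, 0.526, 0.0, 0.0]
wrist_force: [-1.2, 1.8, 5.7]
opening: 0.0236
```

Emit:
{"api": "jog_arm", "payload": {
  "deltas": [
    {"xyz": [-0.01,0,0],"turn": [0,0,0]},
    {"xyz": [-0.02,0,0],"turn": [0,0,0]}
  ]
}}

```text
time_s: 8.28
ee_pos: [0.4946, -0.1357, 0.0443]
ee_rot: [0.85, 0.526, 0.0, 0.0]
wrist_force: [-1.3, 3.1, 5.6]
opening: 0.0237
```

Emit:
{"api": "jog_arm", "payload": {
  "deltas": [
    {"xyz": [-0.01,0,0],"turn": [0,0,0]},
    {"xyz": [-0.02,0,0],"turn": [0,0,0]}
  ]
}}

```text
time_s: 8.52
ee_pos: [0.4923, -0.1402, 0.0443]
ee_rot: [0.85, 0.526, 0.0, 0.0]
wrist_force: [-1.5, 2.4, 5.5]
opening: 0.0236
```

Emit:
{"api": "jog_arm", "payload": {
  "deltas": [
    {"xyz": [-0.01,0,0],"turn": [0,0,0]},
    {"xyz": [-0.02,0,0],"turn": [0,0,0]}
  ]
}}

```text
time_s: 8.78
ee_pos: [0.4901, -0.1447, 0.0443]
ee_rot: [0.85, 0.526, 0.0, 0.0]
wrist_force: [-2.6, 2.3, 6.5]
opening: 0.0235
```

```bash
python3 -c "
from h import *
np.set_printoptions(precision=4,suppress=True)
go([0,.0,.043])
"
```

```text
t 8.775 tcp stage [0.0005 0.0156 0.0443] F stage -3.333949314393881 0.8944223918257753 6.4754846974163485 open 0.023500823416612207 q [ 0.1075 -0.142  -0.4338 -0.0002 -1.2782 -2.1407]
xyz [-0.0623 -0.002   0.0052] turn [ 0.0002 -0.0002  0.0003]
```

Fy is even at about 2 N so far, down to y≈0.016. I'll continue with the same steps.

Emit:
{"api": "jog_arm", "payload": {
  "deltas": [
    {"xyz": [-0.01,0,0],"turn": [0,0,0]},
    {"xyz": [-0.02,0,0],"turn": [0,0,0]}
  ]
}}

```text
time_s: 9.02
ee_pos: [0.4878, -0.1492, 0.0443]
ee_rot: [0.85, 0.526, 0.0, 0.0]
wrist_force: [-1.4, 3.3, 5.4]
opening: 0.0236
```

Emit:
{"api": "jog_arm", "payload": {
  "deltas": [
    {"xyz": [-0.01,0,0],"turn": [0,0,0]},
    {"xyz": [-0.02,0,0],"turn": [0,0,0]}
  ]
}}

```text
time_s: 9.28
ee_pos: [0.4856, -0.1536, 0.0443]
ee_rot: [0.85, 0.526, 0.0, 0.0]
wrist_force: [-1.5, 2.5, 5.4]
opening: 0.0233
```

Emit:
{"api": "jog_arm", "payload": {
  "deltas": [
    {"xyz": [-0.01,0,0],"turn": [0,0,0]},
    {"xyz": [-0.02,0,0],"turn": [0,0,0]}
  ]
}}

```text
time_s: 9.52
ee_pos: [0.4834, -0.1581, 0.0443]
ee_rot: [0.85, 0.526, 0.0, 0.0]
wrist_force: [-0.6, 2.6, 5.2]
opening: 0.0234
```

Emit:
{"api": "jog_arm", "payload": {
  "deltas": [
    {"xyz": [-0.01,0,0],"turn": [0,0,0]},
    {"xyz": [-0.02,0,0],"turn": [0,0,0]}
  ]
}}

```text
time_s: 9.78
ee_pos: [0.4811, -0.1626, 0.0443]
ee_rot: [0.85, 0.526, 0.0, 0.0]
wrist_force: [-1.5, 2.5, 5.4]
opening: 0.0236
```

Emit:
{"api": "jog_arm", "payload": {
  "deltas": [
    {"xyz": [-0.01,0,0],"turn": [0,0,0]},
    {"xyz": [-0.02,0,0],"turn": [0,0,0]}
  ]
}}

```text
time_s: 10.02
ee_pos: [0.4789, -0.1671, 0.0443]
ee_rot: [0.85, 0.526, 0.0, 0.0]
wrist_force: [-2.0, 3.2, 5.8]
opening: 0.0233
```

Emit:
{"api": "jog_arm", "payload": {
  "deltas": [
    {"xyz": [-0.01,0,0],"turn": [0,0,0]},
    {"xyz": [-0.02,0,0],"turn": [0,0,0]}
  ]
}}

```text
time_s: 10.28
ee_pos: [0.4766, -0.1716, 0.0443]
ee_rot: [0.85, 0.526, 0.0, 0.0]
wrist_force: [-1.3, 2.2, 6.4]
opening: 0.0235
```

Emit:
{"api": "jog_arm", "payload": {
  "deltas": [
    {"xyz": [-0.01,0,0],"turn": [0,0,0]},
    {"xyz": [-0.02,0,0],"turn": [0,0,0]}
  ]
}}

```text
time_s: 10.52
ee_pos: [0.4745, -0.176, 0.0443]
ee_rot: [0.85, 0.526, 0.0, 0.0]
wrist_force: [-1.6, 5.3, 5.0]
opening: 0.0235
```

Emit:
{"api": "jog_arm", "payload": {
  "deltas": [
    {"xyz": [-0.01,0,0],"turn": [0,0,0]},
    {"xyz": [-0.02,0,0],"turn": [0,0,0]}
  ]
}}

```text
time_s: 10.78
ee_pos: [0.4729, -0.1791, 0.0444]
ee_rot: [0.85, 0.526, 0.002, -0.0]
wrist_force: [-1.0, 9.2, 7.0]
opening: 0.0233
```

Emit:
{"api": "jog_arm", "payload": {
  "deltas": [
    {"xyz": [-0.01,0,0],"turn": [0,0,0]},
    {"xyz": [-0.02,0,0],"turn": [0,0,0]}
  ]
}}

```text
time_s: 11.02
ee_pos: [0.4708, -0.1833, 0.0443]
ee_rot: [0.85, 0.527, 0.002, -0.001]
wrist_force: [0.8, 12.3, 7.4]
opening: 0.0231
```

Emit:
{"api": "jog_arm", "payload": {
  "deltas": [
    {"xyz": [-0.01,0,0],"turn": [0,0,0]},
    {"xyz": [-0.02,0,0],"turn": [0,0,0]}
  ]
}}

```text
time_s: 11.28
ee_pos: [0.4684, -0.1881, 0.0443]
ee_rot: [0.85, 0.527, 0.001, -0.0]
wrist_force: [-0.9, 7.2, 5.9]
opening: 0.0233
```

Emit:
{"api": "jog_arm", "payload": {
  "deltas": [
    {"xyz": [-0.01,0,0],"turn": [0,0,0]},
    {"xyz": [-0.02,0,0],"turn": [0,0,0]}
  ]
}}

```text
time_s: 11.52
ee_pos: [0.4655, -0.1939, 0.0443]
ee_rot: [0.85, 0.526, 0.0, 0.0]
wrist_force: [-1.5, 2.4, 5.8]
opening: 0.023
```

Emit:
{"api": "jog_arm", "payload": {
  "deltas": [
    {"xyz": [-0.01,0,0],"turn": [0,0,0]},
    {"xyz": [-0.02,0,0],"turn": [0,0,0]}
  ]
}}

```text
time_s: 11.78
ee_pos: [0.4632, -0.1985, 0.0443]
ee_rot: [0.85, 0.526, 0.0, 0.0]
wrist_force: [-2.9, 1.9, 5.9]
opening: 0.0232
```

```bash
python3 -c "
from h import *
np.set_printoptions(precision=4,suppress=True)
go([0,-.08,.043])
"
```

```text
t 11.775 tcp stage [ 0.0005 -0.0446  0.0443] F stage -3.410668252049849 0.41741424240053915 5.875819295185891 open 0.023189061010526056 q [-0.0043 -0.1621 -0.4516 -0.0001 -1.2808 -2.0289]
xyz [-0.1418 -0.002   0.0052] turn [ 0.0001 -0.0001  0.0003]
```

Drag was felt from about y=-0.019 to -0.034, centred near -0.027. Now the right buffer.

Emit:
{"api": "jog_arm", "payload": {
  "deltas": [
    {"xyz": [-0.02,0,0],"turn": [0,0,0]},
    {"xyz": [-0.04,0,0],"turn": [0,0,0]},
    {"xyz": [-0.06,0,0],"turn": [0,0,0]},
    {"xyz": [-0.08,0,0],"turn": [0,0,0]},
    {"xyz": [-0.1,0,0],"turn": [0,0,0]},
    {"xyz": [-0.115,0,0],"turn": [0,0,0]},
    {"xyz": [-0.12,0,0],"turn": [0,0,0]}
  ]
}}

```text
time_s: 12.65
ee_pos: [0.4497, -0.2255, 0.0443]
ee_rot: [0.85, 0.526, 0.0, 0.0]
wrist_force: [-1.6, 3.2, 6.1]
opening: 0.0235
```

Emit:
{"api": "jog_arm", "payload": {
  "deltas": [
    {"xyz": [-0.004,0,0],"turn": [0,0,0]},
    {"xyz": [-0.008,0,0],"turn": [0,0,0]}
  ]
}}

```text
time_s: 12.9
ee_pos: [0.4489, -0.2271, 0.0443]
ee_rot: [0.85, 0.526, 0.0, 0.0]
wrist_force: [-2.0, 2.6, 5.5]
opening: 0.023
```

Emit:
{"api": "jog_arm", "payload": {
  "deltas": [
    {"xyz": [-0.004,0,0],"turn": [0,0,0]},
    {"xyz": [-0.008,0,0],"turn": [0,0,0]}
  ]
}}

```text
time_s: 13.15
ee_pos: [0.448, -0.2289, 0.0443]
ee_rot: [0.85, 0.526, 0.0, 0.0]
wrist_force: [-1.6, 3.0, 6.6]
opening: 0.0235
```

```bash
python3 -c "
from h import *
np.set_printoptions(precision=4,suppress=True)
go([0,-.08,.043])
"
```

```text
t 13.15 tcp stage [ 0.0005 -0.0786  0.0443] F stage -2.769422773249841 1.9897792448854095 6.62009460960732 open 0.023524900645259198 q [-0.0712 -0.1643 -0.4537 -0.0001 -1.2813 -1.9622]
xyz [-0.0056 -0.0018  0.0052] turn [ 0.     -0.      0.0003]
```

Emit:
{"api": "jog_arm", "payload": {
  "deltas": [
    {"xyz": [-0.004,0,0],"turn": [0,0,0]},
    {"xyz": [-0.008,0,0],"turn": [0,0,0]}
  ]
}}

```text
time_s: 13.4
ee_pos: [0.4471, -0.2306, 0.0443]
ee_rot: [0.85, 0.526, 0.0, 0.0]
wrist_force: [-1.9, 3.5, 6.9]
opening: 0.0234
```

Emit:
{"api": "jog_arm", "payload": {
  "deltas": [
    {"xyz": [-0.004,0,0],"turn": [0,0,0]},
    {"xyz": [-0.006,0,0],"turn": [0,0,0]}
  ]
}}

```text
time_s: 13.65
ee_pos: [0.4468, -0.2313, 0.0443]
ee_rot: [0.85, 0.526, 0.001, -0.0]
wrist_force: [-0.4, 6.9, 6.3]
opening: 0.0234
```

Emit:
{"api": "jog_arm", "payload": {
  "deltas": [
    {"xyz": [-0.004,0,0],"turn": [0,0,0]},
    {"xyz": [-0.006,0,0],"turn": [0,0,0]}
  ]
}}

```text
time_s: 13.9
ee_pos: [0.4464, -0.2321, 0.0443]
ee_rot: [0.85, 0.526, 0.001, -0.001]
wrist_force: [-0.1, 11.3, 6.6]
opening: 0.0236
```

```bash
python3 -c "
from h import *
np.set_printoptions(precision=4,suppress=True)
go([0,-.08,.043])
"
```

```text
t 13.9 tcp stage [ 0.0005 -0.0822  0.0443] F stage -5.078355035200698 10.046632285478896 6.552080797039751 open 0.023576351393606424 q [-0.0799 -0.1644 -0.4529 -0.0023 -1.281  -1.9523]
xyz [ 0.0087 -0.0018  0.0051] turn [ 0.0001 -0.0008  0.0004]
```

Emit:
{"api": "jog_arm", "payload": {
  "deltas": [
    {"xyz": [0,0,0],"turn": [0,0,0]},
    {"xyz": [0.02,0,0],"turn": [0,0,0]},
    {"xyz": [0.04,0,0],"turn": [0,0,0]},
    {"xyz": [0.06,0,0],"turn": [0,0,0]},
    {"xyz": [0.08,0,0],"turn": [0,0,0]},
    {"xyz": [0.1,0,0],"turn": [0,0,0]},
    {"xyz": [0.12,0,0],"turn": [0,0,0]},
    {"xyz": [0.14,0,0],"turn": [0,0,0]}
  ]
}}

```text
time_s: 14.9
ee_pos: [0.4611, -0.2026, 0.0443]
ee_rot: [0.85, 0.526, -0.0, 0.0]
wrist_force: [-3.1, -0.9, 5.9]
opening: 0.023
```

Emit:
{"api": "jog_arm", "payload": {
  "deltas": [
    {"xyz": [0.01,0,0],"turn": [0,0,0]},
    {"xyz": [0.02,0,0],"turn": [0,0,0]}
  ]
}}

```text
time_s: 15.15
ee_pos: [0.4634, -0.1981, 0.0443]
ee_rot: [0.85, 0.526, -0.0, 0.0]
wrist_force: [-2.5, -1.0, 5.1]
opening: 0.0232
```

Emit:
{"api": "jog_arm", "payload": {
  "deltas": [
    {"xyz": [0.01,0,0],"turn": [0,0,0]}
  ]
}}

```text
time_s: 15.28
ee_pos: [0.4645, -0.1958, 0.0443]
ee_rot: [0.85, 0.526, -0.0, 0.0]
wrist_force: [-1.8, 0.1, 6.1]
opening: 0.0234
```

Emit:
{"api": "jog_arm", "payload": {
  "deltas": [
    {"xyz": [0.01,0,0],"turn": [0,0,0]}
  ]
}}

```text
time_s: 15.4
ee_pos: [0.4656, -0.1936, 0.0443]
ee_rot: [0.85, 0.526, -0.0, 0.0]
wrist_force: [-3.2, -1.0, 6.1]
opening: 0.0236
```

Emit:
{"api": "jog_arm", "payload": {
  "deltas": [
    {"xyz": [0.01,0,0],"turn": [0,0,0]}
  ]
}}

```text
time_s: 15.52
ee_pos: [0.4667, -0.1914, 0.0443]
ee_rot: [0.85, 0.526, -0.0, 0.0]
wrist_force: [-2.5, -0.9, 5.4]
opening: 0.0236
```

Emit:
{"api": "jog_arm", "payload": {
  "deltas": [
    {"xyz": [0.01,0,0],"turn": [0,0,0]}
  ]
}}

```text
time_s: 15.65
ee_pos: [0.4677, -0.1895, 0.0443]
ee_rot: [0.85, 0.526, -0.001, 0.0]
wrist_force: [-3.6, -4.4, 4.6]
opening: 0.0234
```

```bash
python3 -c "
from h import *
np.set_printoptions(precision=4,suppress=True)
go([0,-.0268,.043])
"
```

```text
t 15.65 tcp stage [ 0.0004 -0.0345  0.0443] F stage -1.2906855956724785 -5.518881112309544 4.562848308776477 open 0.023439465184879632 q [ 0.0162 -0.1597 -0.4502  0.0016 -1.2811 -2.0504]
xyz [ 0.0309 -0.0018  0.0052] turn [0.     0.0005 0.0002]
```

Coming from the right, the drag starts at about -0.0355, and from the left at about -0.019, so the centre is about -0.027.

Emit:
{"api": "jog_arm", "payload": {
  "deltas": [
    {"xyz": [0.012,0,0],"turn": [0,0,0]},
    {"xyz": [0.024,0,0],"turn": [0,0,0]},
    {"xyz": [0.032,0,0],"turn": [0,0,0]},
    {"xyz": [0.032,0,0],"turn": [0,0,0]}
  ]
}}

```text
time_s: 16.15
ee_pos: [0.4708, -0.1832, 0.0444]
ee_rot: [0.851, 0.526, -0.001, 0.001]
wrist_force: [-4.1, -5.6, 6.2]
opening: 0.0232
```

```bash
python3 -c "
from h import *
np.set_printoptions(precision=4,suppress=True)
go([0,-.027,.043])
"
```

```text
t 16.15 tcp stage [ 0.0004 -0.0275  0.0444] F stage -1.1444032159790114 -6.854791757115512 6.231410283277373 open 0.02320949336707919 q [ 0.0304 -0.1577 -0.4487  0.0028 -1.2814 -2.0654]
xyz [ 0.002  -0.0018  0.0054] turn [-0.     0.001  0.   ]
```

Emit:
{"api": "jog_arm", "payload": {
  "deltas": [
    {"xyz": [-0.004,0,0],"turn": [0,0,0]},
    {"xyz": [-0.004,0,0],"turn": [0,0,0]}
  ]
}}

```text
time_s: 16.4
ee_pos: [0.4708, -0.1832, 0.0443]
ee_rot: [0.85, 0.526, -0.001, 0.0]
wrist_force: [-3.4, -1.4, 5.8]
opening: 0.0235
```

Emit:
{"api": "jog_arm", "payload": {
  "deltas": [
    {"xyz": [0,0,0],"turn": [0,0,0]},
    {"xyz": [0,0,0],"turn": [0,0,0]},
    {"xyz": [0,0,0],"turn": [0,0,0]},
    {"xyz": [0,0,0],"turn": [0,0,0]},
    {"xyz": [0,0,0],"turn": [0,0,0]},
    {"xyz": [0,0,0],"turn": [0,0,0]}
  ],
  "hand": -1
}}

```text
time_s: 17.15
ee_pos: [0.471, -0.1825, 0.0438]
ee_rot: [0.85, 0.526, 0.0, -0.0]
wrist_force: [0.1, -0.3, -0.0]
opening: 0.0853
```

Emit:
{"api": "jog_arm", "payload": {
  "deltas": [
    {"xyz": [0,0,-0.1],"turn": [0,0,0]},
    {"xyz": [0,0,-0.2],"turn": [0,0,0]},
    {"xyz": [0,0,-0.32],"turn": [0,0,0]},
    {"xyz": [0,0,-0.32],"turn": [0,0,0]},
    {"xyz": [0,0,-0.32],"turn": [0,0,0]}
  ]
}}

```text
time_s: 17.77
ee_pos: [0.4707, -0.1824, 0.1232]
ee_rot: [0.85, 0.526, -0.0, -0.0]
wrist_force: [-0.2, -0.1, -0.4]
opening: 0.0857
```

```bash
python3 -c "
from h import *
np.set_printoptions(precision=4,suppress=True)
go([-.062,-.071,.12])
for n in ('scene','top'):
    r=imaging.read_camera(n); f=r['frame'][:,:,::-1]
    f=f[140:280,190:370] ; cv2.imwrite(f'pics/{n}4.png',cv2.resize(f,None,fx=4,fy=4,interpolation=cv2.INTER_CUBIC))
    print(n,[(proj(r,w(s))-[189.6,139.6])*4 for s in ([0,-.0275,.078],[0,-.0275,.038],[-.062,-.071,.056],[-.062,-.0275,.056])])
"
```

```text
t 17.775 tcp stage [ 0.     -0.0268  0.1232] F stage -0.1617152592880231 -0.20434042853736867 -0.3891120951220076 open 0.08566849732924964 q [ 0.0297 -0.2037 -0.3409 -0.0006 -1.4341 -2.0632]
xyz [-0.1767 -0.2482  0.0129] turn [-0.0003 -0.0001  0.0002]
scene [array([366.5606, 190.3183]), array([365.7385, 255.4193]), array([506.3159, 247.4143]), array([443.3953, 274.2482])]
top [array([377.9361, 308.9713]), array([373.3339, 312.978 ]), array([399.2655, 453.9753]), array([324.4853, 417.2776])]
```

View pics/scene4.png

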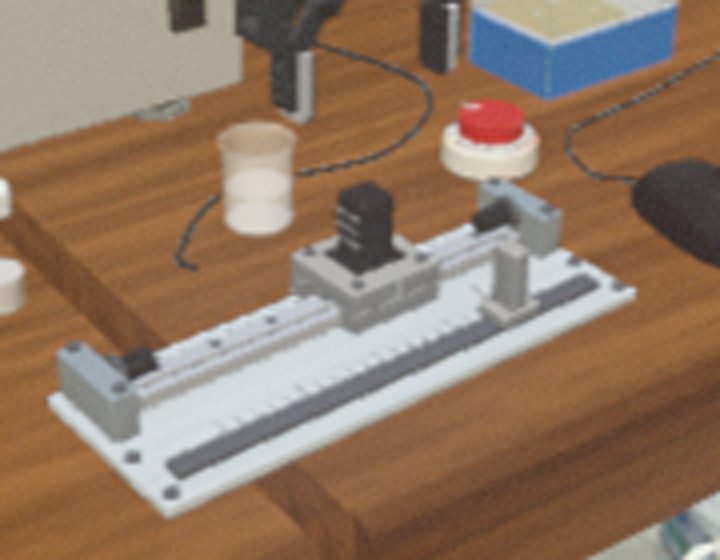

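View pics/top4.png

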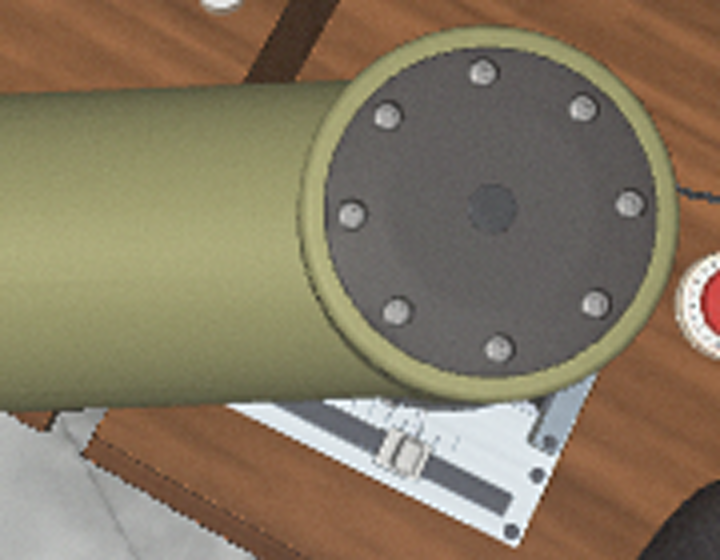

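The picture shows the carriage let go, its grip top at (366, 193) against a predicted (366, 190). The flag tab is at (511, 248), about y=-0.074, and the beaker is standing. Now I'll move over the flag.

Emit:
{"api": "jog_arm", "payload": {
  "deltas": [
    {"xyz": [-0.094,-0.124,0],"turn": [0,0,0]},
    {"xyz": [-0.188,-0.248,0],"turn": [0,0,0]},
    {"xyz": [-0.188,-0.248,0.1],"turn": [0,0,0]},
    {"xyz": [-0.188,-0.248,0.1],"turn": [0,0,0]}
  ]
}}

```text
time_s: 18.38
ee_pos: [0.393, -0.1967, 0.0966]
ee_rot: [0.85, 0.526, -0.001, -0.001]
wrist_force: [0.1, -0.5, 0.6]
opening: 0.0857
```

```bash
python3 -c "
from h import *
np.set_printoptions(precision=4,suppress=True)
go([-.062,-.074,.028])
for n in ('scene',):
    r=imaging.read_camera(n); f=r['frame'][:,:,::-1]
    f=f[140:280,190:370] ; cv2.imwrite(f'pics/{n}5.png',cv2.resize(f,None,fx=4,fy=4,interpolation=cv2.INTER_CUBIC))
"
```

```text
t 18.375 tcp stage [-0.0632 -0.0744  0.0966] F stage 0.27662616352583486 -0.37787364376304705 0.6325708873772714 open 0.08567276774762003 q [-0.0013 -0.3868 -0.5336 -0.0009 -1.428  -2.0323]
xyz [0.0018 0.0057 0.2744] turn [-0.0013  0.0003  0.0001]
```

View pics/scene5.png

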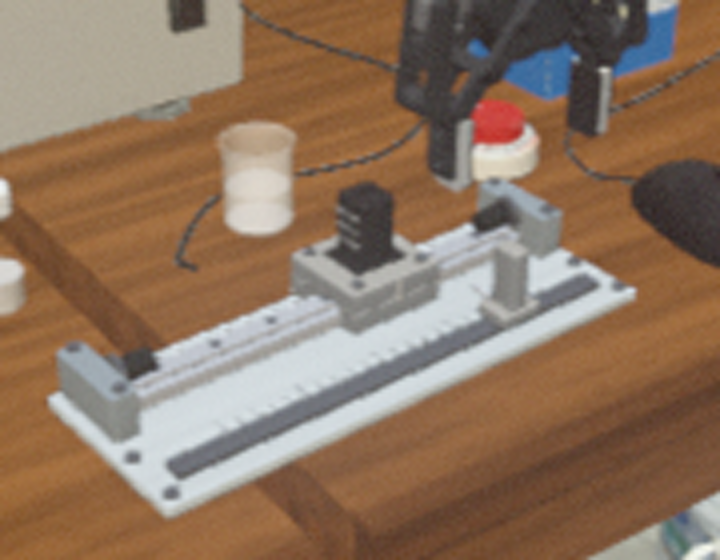

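Emit:
{"api": "jog_arm", "payload": {
  "deltas": [
    {"xyz": [0.002,0.005,0.1],"turn": [0,0,0]},
    {"xyz": [0.002,0.005,0.2],"turn": [0,0,0]},
    {"xyz": [0.002,0.005,0.255],"turn": [0,0,0]},
    {"xyz": [0.002,0.005,0.27],"turn": [0,0,0]},
    {"xyz": [0.002,0.005,0.27],"turn": [0,0,0]}
  ]
}}

```text
time_s: 19.05
ee_pos: [0.3963, -0.1972, 0.032]
ee_rot: [0.85, 0.526, 0.0, 0.0]
wrist_force: [0.1, -0.0, 0.0]
opening: 0.0851
```

Emit:
{"api": "jog_arm", "payload": {
  "deltas": [
    {"xyz": [0,0,0],"turn": [0,0,0]},
    {"xyz": [0,0,0],"turn": [0,0,0]},
    {"xyz": [0,0,0],"turn": [0,0,0]},
    {"xyz": [0,0,0],"turn": [0,0,0]},
    {"xyz": [0,0,0],"turn": [0,0,0]},
    {"xyz": [0,0,0],"turn": [0,0,0]},
    {"xyz": [0,0,0],"turn": [0,0,0]}
  ],
  "hand": 1,
  "newtons": 25
}}

```text
time_s: 19.92
ee_pos: [0.3959, -0.1972, 0.0315]
ee_rot: [0.85, 0.526, -0.0, 0.0]
wrist_force: [-1.5, -0.3, 3.5]
opening: 0.0112
```

```bash
python3 -c "
from h import *
np.set_printoptions(precision=4,suppress=True)
go([-.062,-.0275,.028])
for n in ('scene',):
    r=imaging.read_camera(n); f=r['frame'][:,:,::-1]
    f=f[140:280,190:370] ; cv2.imwrite(f'pics/{n}6.png',cv2.resize(f,None,fx=4,fy=4,interpolation=cv2.INTER_CUBIC))
"
```

```text
t 19.925 tcp stage [-0.0603 -0.0735  0.0315] F stage -1.2035202085783567 -0.9739051100116407 3.4550841318344343 open 0.011151218367720173 q [-0.0014 -0.341  -0.6212  0.0002 -1.2906 -2.0321]
xyz [ 0.1839 -0.0066  0.0141] turn [0.     0.0001 0.0002]
```

View pics/scene6.png

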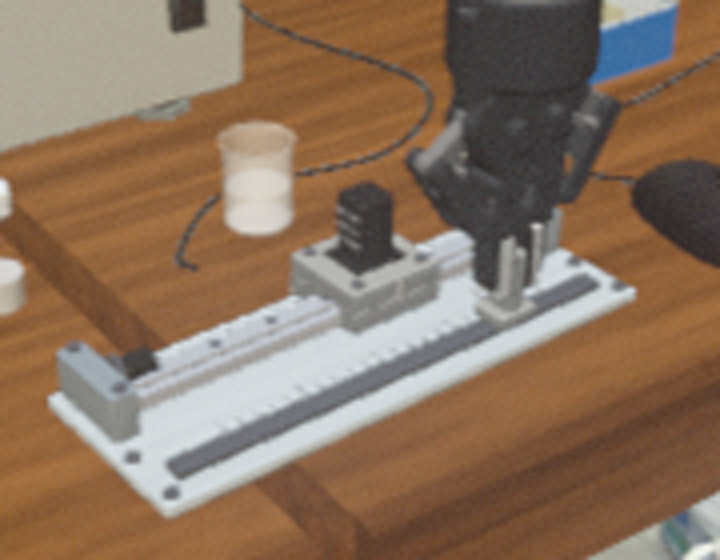

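The tab is held (opening 11 mm). I'll slide it +46 mm.

Emit:
{"api": "jog_arm", "payload": {
  "deltas": [
    {"xyz": [0.03,0,0],"turn": [0,0,0]},
    {"xyz": [0.06,0,0],"turn": [0,0,0]},
    {"xyz": [0.09,0,0],"turn": [0,0,0]},
    {"xyz": [0.12,0,0],"turn": [0,0,0]},
    {"xyz": [0.15,0,0],"turn": [0,0,0]},
    {"xyz": [0.175,0,0],"turn": [0,0,0]},
    {"xyz": [0.184,0,0],"turn": [0,0,0]},
    {"xyz": [0.184,0,0],"turn": [0,0,0]}
  ]
}}

```text
time_s: 20.98
ee_pos: [0.4169, -0.1551, 0.0315]
ee_rot: [0.85, 0.526, 0.0, -0.0]
wrist_force: [-1.7, 1.9, 5.7]
opening: 0.0114
```

```bash
python3 -c "
from h import *
np.set_printoptions(precision=4,suppress=True)
go([-.062,-.0275,.028])
for n in ('scene',):
    r=imaging.read_camera(n); f=r['frame'][:,:,::-1]
    f=f[140:280,190:370] ; cv2.imwrite(f'pics/{n}7.png',cv2.resize(f,None,fx=4,fy=4,interpolation=cv2.INTER_CUBIC))
"
```

```text
t 20.975 tcp stage [-0.0603 -0.0265  0.0315] F stage -2.3981094077510248 0.9203562442746306 5.663663473803642 open 0.011355697040664813 q [ 0.101  -0.3329 -0.6149 -0.0004 -1.288  -2.1337]
xyz [-0.0042 -0.0069  0.0141] turn [ 0.0001 -0.0002  0.0004]
```

View pics/scene7.png

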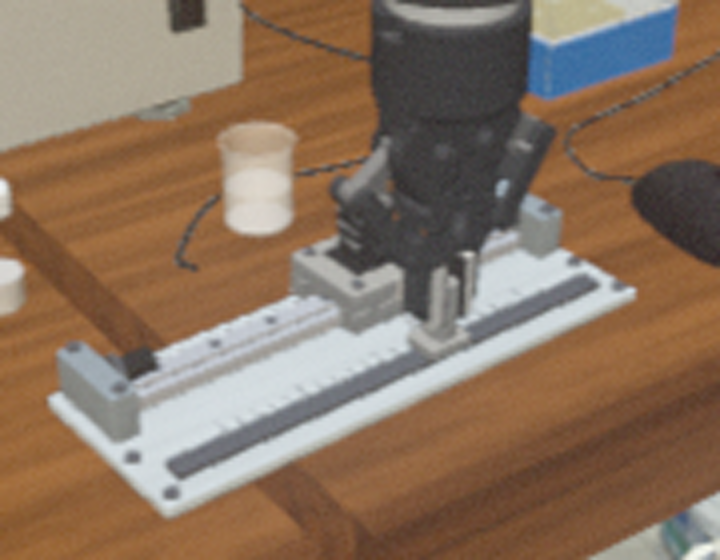

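Emit:
{"api": "jog_arm", "payload": {
  "deltas": [
    {"xyz": [-0.004,0,0],"turn": [0,0,0]},
    {"xyz": [-0.004,0,0],"turn": [0,0,0]}
  ]
}}

```text
time_s: 21.28
ee_pos: [0.4165, -0.156, 0.0315]
ee_rot: [0.85, 0.526, 0.001, -0.0]
wrist_force: [-1.2, 1.3, 5.3]
opening: 0.0116
```

Emit:
{"api": "jog_arm", "payload": {
  "deltas": [
    {"xyz": [0,0,0],"turn": [0,0,0]},
    {"xyz": [0,0,0],"turn": [0,0,0]},
    {"xyz": [0,0,0],"turn": [0,0,0]},
    {"xyz": [0,0,0],"turn": [0,0,0]},
    {"xyz": [0,0,0],"turn": [0,0,0]},
    {"xyz": [0,0,0],"turn": [0,0,0]}
  ],
  "hand": -1
}}

```text
time_s: 22.02
ee_pos: [0.4159, -0.1568, 0.0313]
ee_rot: [0.85, 0.526, 0.0, -0.0]
wrist_force: [0.5, 0.1, -0.5]
opening: 0.0856
```

Emit:
{"api": "jog_arm", "payload": {
  "deltas": [
    {"xyz": [0,0,-0.1],"turn": [0,0,0]},
    {"xyz": [0,0,-0.25],"turn": [0,0,0]},
    {"xyz": [0,0,-0.45],"turn": [0,0,0]},
    {"xyz": [-0.1,0,-0.6],"turn": [0,0,0]},
    {"xyz": [-0.35,0,-0.6],"turn": [0,0,0]},
    {"xyz": [-0.6,0,-0.6],"turn": [0,0,0]},
    {"xyz": [-0.8,0,-0.6],"turn": [0,0,0]},
    {"xyz": [-0.8,0,-0.6],"turn": [0,0,0]}
  ]
}}

```text
time_s: 23.02
ee_pos: [0.3248, -0.338, 0.181]
ee_rot: [0.852, 0.524, -0.0, -0.0]
wrist_force: [0.2, -0.4, 0.4]
opening: 0.085
```

```bash
python3 -c "
from h import *
np.set_printoptions(precision=4,suppress=True)
go([-.062,-.0275,.028])
for n in ('scene','top'):
    r=imaging.read_camera(n); f=r['frame'][:,:,::-1]
    cv2.imwrite(f'pics/{n}8full.png',f)
    f=f[140:280,190:370] ; cv2.imwrite(f'pics/{n}8.png',cv2.resize(f,None,fx=4,fy=4,interpolation=cv2.INTER_CUBIC))
    print(n,[(proj(r,w(s))-[189.6,139.6])*4 for s in ([0,-.0275,.078],[-.062,-.0275,.056])])
"
```

```text
t 23.025 tcp stage [-0.061  -0.2312  0.181 ] F stage 0.3001704851165825 -0.24894801176072637 0.40082360797945127 open 0.08502330143947258 q [-0.3726 -0.3191 -0.3298  0.0003 -1.5612 -1.6663]
xyz [ 0.8152 -0.0073  0.6116] turn [-0.0003  0.0001 -0.0015]
scene [array([366.5606, 190.3183]), array([443.3953, 274.2482])]
top [array([377.9361, 308.9713]), array([324.4853, 417.2776])]
```

View pics/scene8.png

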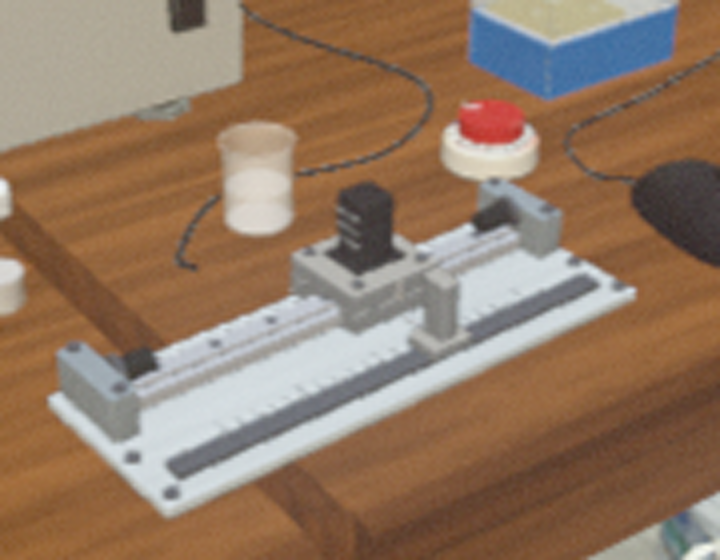

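View pics/top8.png

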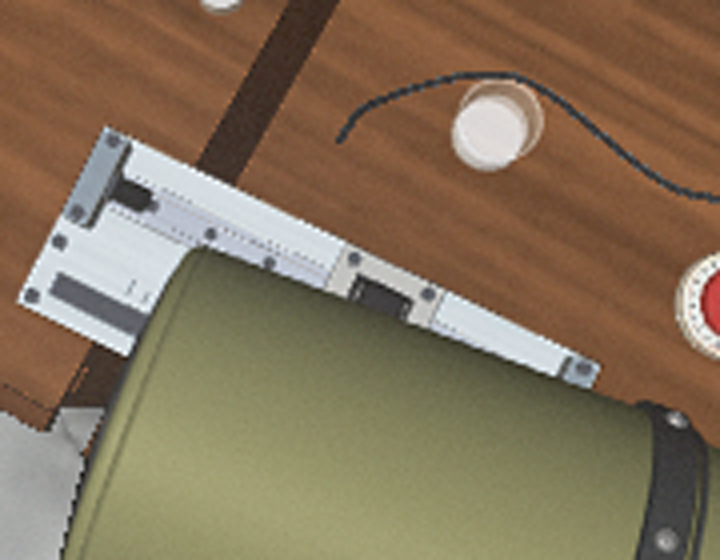

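View pics/top8full.png

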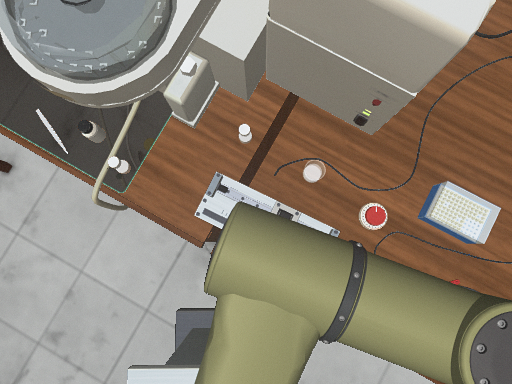

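The scene view shows the flag tab top at (441, 275) against a predicted (443, 274), and the grip at (366, 192) against (366, 190). The vial at (244, 133) and the beaker at (313, 172) in the top view are upright.

```bash
python3 -c "
from h import *
print(manip.finish_job())"
```

```text
the job is handed in; nothing more can be done
None
```

The job is handed in at about 23 s of the 62 s allowed; no verdict is reported.

- **Strokes:** I gripped the carriage and pressed it on the left buffer at about 9 N, then on the right buffer at about 8 N. Both figures are wrist force less rail drag, and stay below the 22 N limit.
- **Sticky spot:** The drag showed between about y = -0.019 and -0.0355 in the stage frame, felt from both directions. I let the carriage go at about -0.0275, which is near the middle of that span.
- **Flag:** I gripped its tab, slid it to y ≈ -0.0275, released it and backed the arm away.

**Last checks:**
- The scene view put the flag within about 2 mm and the grip within about 1 mm along the rail of where I predicted them.
- The vial and beaker were upright, and the wrist force was about zero.
- The top camera could not confirm the flag, because the arm blocked its view.
- The first estimate of the flag's start position from the images was about 3 mm off. It did not matter once the fingers had closed on the tab.

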